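# Hang the sponge caddy over the drying rail

## Task

Hang the orange sponge caddy over the bar of the drying rail to drain: astride the bar, one side hanging down on either side of it, between the two posts. Let go of it and leave it hanging still, and leave the blue caddy standing where it is.

Things in the scene. Friction and masses are not known exactly. Their poses are not given: they have to be found in the camera images.
- orange_caddy: Orange plastic sponge caddy, 0.13 kg, a rigid upside-down U standing upright. Origin: centre of its underside; z up, y along its 90 mm length, x from leg to leg. Flat legs 5 mm thick, 36 mm apart inside, 46 mm outside, joined by a round arch (top 108 mm up, its inside 103). Pockets outside the legs, 34 mm high, make the foot 92 mm wide; above them, from 34 to 85 mm, grip the bare legs across x.
- blue_caddy: Blue plastic sponge caddy of the same shape and size as the orange one, same origin and axes, standing upright on the worktop. Both are open between the legs, below and at the ends, and look the same after a half turn.
- drying_rail: Fixed steel rail on the worktop. Origin: on the worktop under the middle of the bar; y along the bar, z up. The round level bar is 16 mm thick, its top 168 mm up, carried by 12 mm posts 130 mm either side of the middle; nothing stands higher. Dark feet 100 mm long across the bar, 10 mm high, and a flat strip 7 mm high under the bar.
Things that resemble listed ones, but are neither listed nor needed, are in the scene too. Of the things that look like the blue_caddy, the larger one is meant.

How it is judged:
By the outcome, as a careful person would: the job done as asked, in the order asked, and still so for the second after the job is handed in, with the robot touching nothing.
It also fails if it takes over 45 s, if anything falls off the work surface, if the arm or the gripper's body presses on something with over 40 N, if the wrist force passes 120 N, or if a joint passes its speed limit or range.

## Robot

A 7-joint arm with a two-finger parallel gripper is mounted at the origin on a cart in front of the work surface, level with it; the furniture and walls round the work are solid. World frame = base frame: x ahead of the robot, y to its left, z up, the work surface at z = 0. Lengths are in m, angles in rad, forces in N, time in s.
With the tool pointing down it reaches from about 0.4 to 0.85 m from the base axis. Payload 4.5 kg.
Tool frame: the origin (TCP) lies at the very end of the fingers, on their centre line; the grasp point (between the pads) lies 19 mm behind it (manip.grasp_offset is the distance from the TCP to the grasp point, in m); z points along the fingers, y is the line along which they close (so a half turn about z gives the same grasp; the last joint's range is limited). The gripper opens to 88 mm and grips with 3 to 60 N. Pads are 18 mm wide; open, the fingers measure 123 mm over their backs; the gripper's body (75 mm by 187 mm) begins 45 mm behind the grasp point.
Start: joints at [-1.142, 0.689, -0.195, 1.565, 0.157, 0.902, -0.215], TCP at [0.24, 0.577, 0.239] pointing down, gripper open.
Joint ranges: [-3.01, 3.01], [-0.46, 2.08], [-1.47, 1.51], [0.13, 2.56], [-1, 4.14], [0.04, 2.09], [-2.66, 2.66]. Speed limits (rad/s): [2.57, 2.57, 3.14, 3.14, 3.14, 3.14, 3.14].

## Interface

Orientations are given as a unit quaternion [x, y, z, w].
In Python, from plant import manip, camera, get_calibration, job, models gives the robot as it stands. The module is installed in compiled form; this text tells all that it offers.
- The arm moves only by the shell command python3 -m jog 'ROWS' [OPENING]. ROWS is JSON, a list that holds one entry, the list of rows, each a list of 6 numbers: the shift along the tool's x, y, z normalised to -1 to 1, where 1 is 0.12 m, then the turn, a rotation vector about the tool's x, y, z normalised to -1 to 1, where 1 is 90 degrees. A call has 1 to 5 rows; each row is the pose to reach, as a shift and turn from the pose commanded when the call began, along the tool's axes at that moment; what a row does not reach only later rows make up. A row lasts 1/12 s, in which the tool goes at most 41.7 mm and 7.16 degrees, less where a joint would pass 70% of its speed; a pose out of reach is approached as far as the arm can. A call with a number of a shift or a turn outside -1 to 1 is refused whole. A call with a gripper value outside its range is refused whole. OPENING is the gripper's target within -1 to 1 (shut at 1, half-way at 0, fully open at -1), set as the call begins (- or left out, the last holds). The fingers move at their own pace and stop on an object; the grip force is fixed at half the most. Time passes only in rows, so rows that repeat a pose let the fingers close. It gives the time, the measured TCP pose, the force, the opening and the grip force at its end, in the units of the state.
- manip.read_state(): the state, without advancing time (a new reading comes with each control period).
- camera(name): name is "side" or "top"; returns the picture (480x640x3 uint8, blue, green, red); there is no depth.
- get_calibration(name): a dict with "mtx" (3x3 intrinsics, pixels), "extrinsics" (4x4, takes a point from camera to world coordinates). Camera axes: x right, y down, z forward; pixel columns grow to the right and rows downward; lengths in m; the calibration is good to about 2 mm. A picture is of the moment at which its call begins. get_calibration takes no time and is no camera call.
- job.close_job(): hands the job in; it is judged then, once.
Trained networks look in the newest picture that a camera, given by its name, has taken for a name from the list of things; names that differ only in an ending like _2 or _b are one class to them, and where a whole thing is asked for, a point or a joint stands for the part that bears it (a point fixed in the world has none). Each returns a list of dicts, best first, with "score" (0 to 1); they miss things now and then, are a little off and sometimes report something else, mostly with a low value. They report only what shows in the picture. A call takes as long as a camera call. They do not tell look-alikes from the thing itself.
- models.cut_out(camera, name): "mask" (480x640 bool, what is visible of it) and "rect" ([left, top, right, bottom] in pixels, round what is visible of it).
- models.pinpoint(camera, name): "centre" ([row, column] in pixels: a listed point, or the origin of a listed thing).
The state is a dict: "time_s": time; "joints": joint angles; "qd": joint speeds; "effort": joint torques, N m; "ee_pos": TCP position; "tcp_rot": TCP orientation; "ft_force": force on the tool from outside, world axes, zero at the start; "moment": the same for the moment, N m; "opening": finger opening in m; "grasp_force": force on a finger pad.
Only numpy, scipy, OpenCV 4.12 (cv2) and the standard library are available. Lean on these libraries where they do the work, as an engineer would, in place of code of your own. Each camera call takes 0.05 s, during which the arm holds its last target. There are 200 camera calls.

## Working session

There is one attempt and no reset: what is moved stays moved. The work goes in short steps, Python scripts to look and compute and a shell command to move; the robot and the scene stay as the last step left them, time stands still between calls to the robot, and variables do not carry over. Pictures are saved under pics/ and viewed, at most 10 in all, crops included, and the job is handed in when it is done.

```bash
mkdir -p pics
python3 - <<'E'
from plant import manip,camera,get_calibration,models
import cv2,numpy as np
for c in("side","top"):
    im=camera(c);cv2.imwrite(f"pics/{c}0.png",im)
    k=get_calibration(c);print(c,np.round(k["mtx"],1).tolist(),np.round(k["extrinsics"],3).tolist())
    for n in("orange_caddy","blue_caddy","drying_rail"):
        print(n,[(round(d["score"],2),np.round(d["rect"]).tolist()) for d in models.cut_out(c,n)],[(round(d["score"],2),np.round(d["centre"]).tolist()) for d in models.pinpoint(c,n)])
print(manip.read_state())
E
```

```text
side [[464.5, 0.0, 311.6], [0.0, 464.5, 239.9], [0.0, 0.0, 1.0]] [[0.524, -0.616, 0.588, 0.009], [-0.852, -0.362, 0.379, -0.347], [-0.02, -0.7, -0.714, 0.639], [0.0, 0.0, 0.0, 1.0]]
orange_caddy [(0.74, [380.0, 283.0, 450.0, 360.0])] [(0.94, [332.0, 410.0])]
blue_caddy [(0.57, [290.0, 243.0, 350.0, 314.0]), (0.57, [221.0, 157.0, 272.0, 210.0])] [(0.77, [198.0, 248.0]), (0.75, [292.0, 319.0])]
drying_rail [(0.57, [107.0, 144.0, 265.0, 268.0])] [(0.71, [235.0, 190.0])]
top [[553.5, 0.0, 313.9], [0.0, 553.5, 244.1], [0.0, 0.0, 1.0]] [[-0.002, -0.985, 0.173, 0.3], [-1.0, -0.001, -0.017, -0.011], [0.017, -0.173, -0.985, 1.093], [0.0, 0.0, 0.0, 1.0]]
orange_caddy [(0.58, [392.0, 240.0, 461.0, 302.0])] [(0.93, [272.0, 424.0]), (0.41, [273.0, 195.0])]
blue_caddy [(0.72, [316.0, 241.0, 377.0, 303.0]), (0.57, [185.0, 176.0, 233.0, 228.0])] [(0.96, [204.0, 206.0]), (0.62, [273.0, 343.0])]
drying_rail [(0.65, [96.0, 244.0, 272.0, 311.0])] [(0.71, [275.0, 195.0])]
{'time_s': 0.7, 'joints': array([-1.14218068,  0.68904699, -0.19460361,  1.56534167,  0.15728501,
        0.9025147 , -0.21508128]), 'qd': array([ 0.00048736, -0.00092406,  0.00160092,  0.00077724, -0.0001891 ,
       -0.00084406,  0.00052722]), 'effort': array([-5.40514284e-04, -5.27350581e+01, -1.26670171e+00, -1.53715235e+01,
       -5.17787354e-02, -6.93168713e-04,  3.63656625e-05]), 'ee_pos': array([0.24037237, 0.57692873, 0.23876478]), 'tcp_rot': array([ 1.96108694e-01,  9.80582163e-01,  3.62223013e-05, -7.21397372e-07]), 'ft_force': array([-0.19871984,  0.49795365,  0.33256101]), 'moment': array([ 0.04577682, -0.04885999, -0.01375312]), 'grasp_force': 0.0, 'opening': 0.08842766784143888}
```

View pics/top0.png

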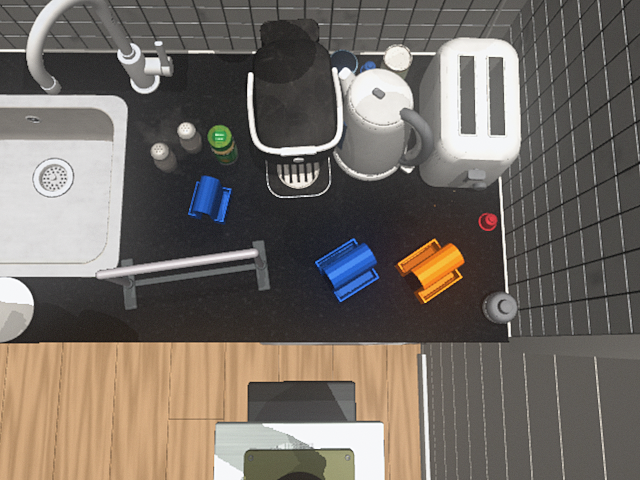

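View pics/side0.png

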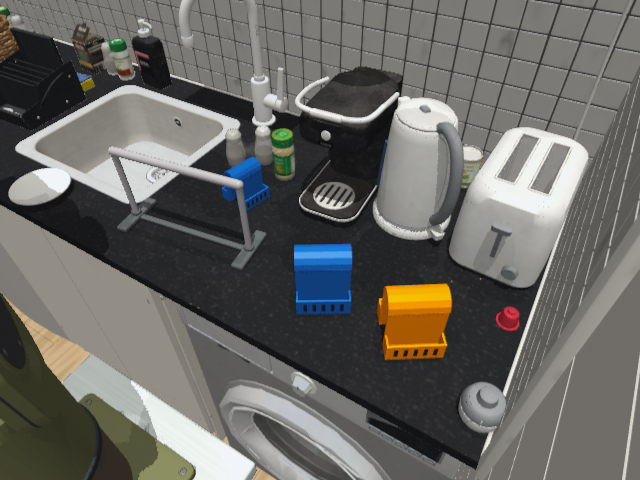

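The top picture shows the orange caddy at (430,270), the large blue one at (346,270), the small blue one at (209,200), and the rail from (104,273) to (258,254). Orange candidates: only the one at top (430,270) / side (415,322). The red capsule (488,221) is no match. Next I'll check it in a close crop and fit the poses from the silhouettes.

```bash
cat > h.py <<'E'
import numpy as np,cv2
from plant import manip,camera,get_calibration,models
from scipy.optimize import minimize
from scipy.spatial.transform import Rotation as R
def box(x0,x1,y0,y1,z0,z1): return np.array([[x,y,z] for x in(x0,x1) for y in(y0,y1) for z in(z0,z1)])
a=np.linspace(0,np.pi,13)
def caddy():
    P=[box(s*18,s*23,-45,45,0,85) if s>0 else box(-23,-18,-45,45,0,85) for s in(1,-1)]
    P+=[box(23,46,-45,45,0,34),box(-46,-23,-45,45,0,34)]
    for i in range(12):
        P.append(np.array([[r*np.cos(t),y,85+r*np.sin(t)] for r in(18,23) for t in a[i:i+2] for y in(-45,45)]))
    return [p/1000 for p in P]
def rail():
    c=np.linspace(0,2*np.pi,13)
    P=[np.array([[8*np.cos(t),y,160+8*np.sin(t)] for t in c for y in(-136,136)])]
    for s in(-130,130):
        P+=[np.array([[6*np.cos(t),s+6*np.sin(t),z] for t in c for z in(0,160)]),box(-50,50,s-12,s+12,0,10)]
    return [p/1000 for p in P]+[box(-.01,.01,-.13,.13,0,.007)]
def proj(c,p):
    k=get_calibration(c);T=np.linalg.inv(k["extrinsics"]);q=(p@T[:3,:3].T+T[:3,3])@k["mtx"].T
    return q[:,:2]/q[:,2:]
S=4
def render(c,P,pose):
    x,y,w=pose[:3];Rm=R.from_euler('z',w).as_matrix();m=np.zeros((480*S,640*S),np.uint8)
    for p in P:
        u=proj(c,p@Rm.T+[x,y,0]); cv2.fillConvexPoly(m,cv2.convexHull(np.round(u*S+(S-1)/2).astype(np.int32)),1)
    return m
def fit(masks,P,x0):
    M={c:cv2.resize(m.astype(np.uint8),None,fx=S,fy=S,interpolation=cv2.INTER_NEAREST) for c,m in masks.items()}
    def f(v):
        e=0
        for c,m in M.items():
            r=render(c,P,v);e-=np.sum(r&m)/np.sum(r|m)
        return e
    best=None
    for w in x0[2]:
        r=minimize(f,[x0[0],x0[1],w],method='Nelder-Mead',options=dict(initial_simplex=np.array([x0[0],x0[1],w])+np.array([[0,0,0],[.015,0,0],[0,.015,0],[0,0,.2]]),maxiter=90))
        if best is None or r.fun<best.fun:best=r
    return best.x,best.fun
def ground(c,rc,z=0):
    k=get_calibration(c);E=k["extrinsics"];d=E[:3,:3]@np.linalg.solve(k["mtx"],[rc[1],rc[0],1]);o=E[:3,3]
    return o+d*(z-o[2])/d[2]
E
python3 - <<'E'
from h import *
im={c:camera(c) for c in("side","top")}
C=caddy()
hsv={c:cv2.cvtColor(im[c],cv2.COLOR_BGR2HSV) for c in im}
def cm(c,lo,hi,r):
    m=cv2.inRange(hsv[c],(lo,120,40),(hi,255,255))>0;o=np.zeros_like(m);x0,y0,x1,y1=r;o[y0:y1,x0:x1]=m[y0:y1,x0:x1];return o
om={"side":cm("side",5,25,(370,275,460,370)),"top":cm("top",5,25,(385,230,470,310))}
bm={"side":cm("side",95,130,(282,235,360,322)),"top":cm("top",95,130,(308,233,385,310))}
res={}
for n,m,g in(("orange",om,(272,424)),("blue",bm,(273,343))):
    g=ground("top",g);res[n]=fit(m,C,(g[0],g[1],np.arange(0,3.1,.5)));print(n,res[n])
rm={c:models.cut_out(c,"drying_rail")[0]["mask"] for c in im}
g=ground("top",(275,195));res["rail"]=fit(rm,rail(),(g[0],g[1],[-.2,0,.2]));print("rail",res["rail"],g)
out=[]
for c,b in(("side",(370,270,470,370)),("top",(380,220,480,320))):
    v=im[c].copy();out.append(cv2.resize(v[b[1]:b[3],b[0]:b[2]],None,fx=4,fy=4))
cv2.imwrite("pics/crop1.png",np.hstack(out))
vs=[]
for c,b in(("side",(90,130,490,380)),("top",(80,160,480,410))):
    v=cv2.resize(im[c],None,fx=S,fy=S)
    for n,P in(("orange",C),("blue",C),("rail",rail())):
        k,_=cv2.findContours(render(c,P,res[n][0]),cv2.RETR_CCOMP,cv2.CHAIN_APPROX_NONE);cv2.drawContours(v,k,-1,(0,255,0),2)
    v=v[b[1]*S:b[3]*S,b[0]*S:b[2]*S];vs.append(cv2.resize(v,(480,300),interpolation=cv2.INTER_AREA))
cv2.imwrite("pics/fit1.png",np.vstack(vs))
np.save("res.npy",np.array([res[n][0] for n in res]))
E
```

```text
Traceback (most recent call last):
  File "h.py", line 37, in fit
    r=minimize(f,[x0[0],x0[1],w],method='Nelder-Mead',options=dict(initial_simplex=np.array([x0[0],x0[1],w])+np.array([[0,0,0],[.015,0,0],[0,.015,0],[0,0,.2]]),maxiter=90))
  File "h.py", line 33, in f
    r=render(c,P,v);e-=np.sum(r&m)/np.sum(r|m)
  File "h.py", line 26, in render
    u=proj(c,p@Rm.T+[x,y,0]); cv2.fillConvexPoly(m,cv2.convexHull(np.round(u*S+(S-1)/2).astype(np.int32)),1)
  File "h.py", line 20, in proj
    k=get_calibration(c);T=np.linalg.inv(k["extrinsics"]);q=(p@T[:3,:3].T+T[:3,3])@k["mtx"].T
ValueError: time passes only in moves, steps and waits
```

```bash
sed -i 's/k=get_calibration(c)/k=K[c]/; s/^S=4/S=4\nK={c:get_calibration(c) for c in("side","top")}/' h.py
cat > m.py <<'E'
from h import *
im={c:camera(c) for c in("side","top")}
C=caddy()
hsv={c:cv2.cvtColor(im[c],cv2.COLOR_BGR2HSV) for c in im}
def cm(c,lo,hi,r):
    m=cv2.inRange(hsv[c],(lo,120,40),(hi,255,255))>0;o=np.zeros_like(m);x0,y0,x1,y1=r;o[y0:y1,x0:x1]=m[y0:y1,x0:x1];return o
om={"side":cm("side",5,25,(370,275,460,370)),"top":cm("top",5,25,(385,230,470,310))}
bm={"side":cm("side",95,130,(282,235,360,322)),"top":cm("top",95,130,(308,233,385,310))}
res={}
for n,m,g in(("orange",om,(272,424)),("blue",bm,(273,343))):
    g=ground("top",g);res[n]=fit(m,C,(g[0],g[1],np.arange(0,3.1,.5)));print(n,res[n])
rm={c:models.cut_out(c,"drying_rail")[0]["mask"] for c in im}
g=ground("top",(275,195));res["rail"]=fit(rm,rail(),(g[0],g[1],[-.2,0,.2]));print("rail",res["rail"],g)
out=[]
for c,b in(("side",(370,270,470,370)),("top",(380,220,480,320))):
    v=im[c].copy();out.append(cv2.resize(v[b[1]:b[3],b[0]:b[2]],None,fx=4,fy=4))
cv2.imwrite("pics/crop1.png",np.hstack(out))
vs=[]
for c,b in(("side",(90,130,490,380)),("top",(80,160,480,410))):
    v=cv2.resize(im[c],None,fx=S,fy=S)
    for n,P in(("orange",C),("blue",C),("rail",rail())):
        k,_=cv2.findContours(render(c,P,res[n][0]),cv2.RETR_CCOMP,cv2.CHAIN_APPROX_NONE);cv2.drawContours(v,k,-1,(0,255,0),2)
    v=v[b[1]*S:b[3]*S,b[0]*S:b[2]*S];vs.append(cv2.resize(v,(480,300),interpolation=cv2.INTER_AREA))
cv2.imwrite("pics/fit1.png",np.vstack(vs))
np.save("res.npy",np.array([res[n][0] for n in res]))
E
time python3 m.py
```

```text
orange (array([ 0.43618463, -0.25189197,  3.72369345]), np.float64(-1.8907855164366203))
blue (array([ 0.43720495, -0.09163305,  3.69822464]), np.float64(-1.9069372545423242))Traceback (most recent call last):
  File "m.py", line 12, in <module>
    rm={c:models.cut_out(c,"drying_rail")[0]["mask"] for c in im}
          ~~~~~~~~~~~~~~~~~~~~~~~~~~~~~~~^^^
IndexError: list index out of range

real	0m51.223s
user	0m36.513s
sys	0m8.603s
```

```bash
sed -i 's/np.arange(0,3.1,.5)/[.55]/; s/^rm=.*/def cut(c):\n    for i in range(5):\n        r=models.cut_out(c,"drying_rail")\n        if r:return r[0]["mask"]\n        camera(c)\nrm={c:cut(c) for c in im}/' m.py
time python3 m.py
```

```text
orange (array([ 0.43600135, -0.25187576,  0.58532908]), np.float64(-1.8925310263651802))
blue (array([ 0.43705956, -0.0913633 ,  0.54405397]), np.float64(-1.904833219638796))
rail (array([0.43064978, 0.20547783, 0.14181588]), np.float64(-1.55666417639562)) [0.43003002 0.20550717 0.        ]
real	0m23.776s
user	0m12.113s
sys	0m2.415s
```

View pics/crop1.png

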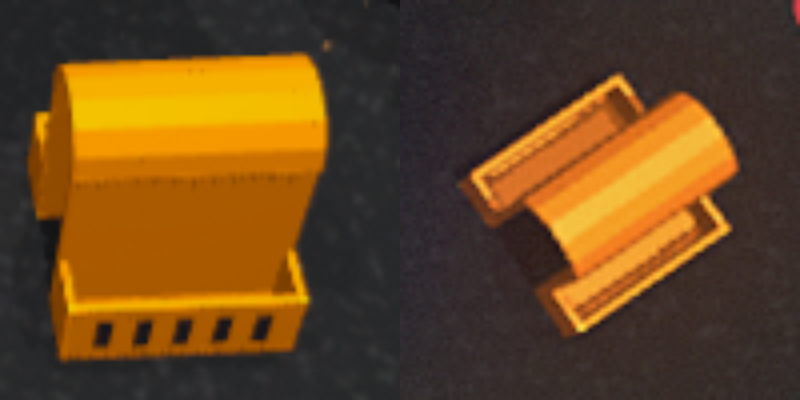

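View pics/fit1.png

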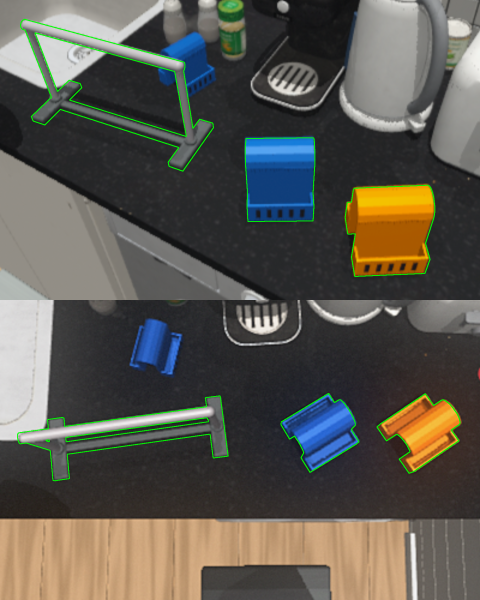

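The crop shows one orange caddy with its near pocket facing the camera and the arch running diagonally. The fitted outlines lie right on the orange caddy, the blue caddy and the rail in both views. Now I'll approach.

```bash
cat > d.py <<'E'
# usage: d.py x y z yaw_of_tool_y  -> shift/turn numbers needed
import sys,numpy as np
from plant import manip
from scipy.spatial.transform import Rotation as R
x,y,z,w=map(float,sys.argv[1:]);s=manip.read_state();r=R.from_quat(s["tcp_rot"])
Y=np.array([np.cos(w),np.sin(w),0]);Z=np.array([0,0,-1.]);T=R.from_matrix(np.c_[np.cross(Y,Z),Y,Z])
print(np.round(np.r_[r.inv().apply(np.array([x,y,z])-s["ee_pos"])/.12,(r.inv()*T).as_rotvec()/(np.pi/2)],3),"t",s["time_s"],"pos",np.round(s["ee_pos"],4),"j",np.round(s["joints"],2),"f",np.round(s["ft_force"],1),"open",round(s["opening"],4))
E
python3 -m jog '[[[-0.2,-0.12,0,0,0,0.075],[-0.4,-0.25,0,0,0,0.15],[-0.6,-0.4,0,0,0,0.226],[-0.8,-0.5,0,0,0,0.3],[-0.93,-0.6,0,0,0,0.377]]]' -1; python3 d.py 0.45 0.1 0.24 0.585
```

```text
time_s: 1.62
ee_pos: [0.3181, 0.4653, 0.2389]
tcp_rot: [0.477, 0.879, 0.0, 0.001]
ft_force: [-1.3, 1.0, -0.8]
opening: 0.0881
grasp_force: 0.0
[-3.153e+00 -7.340e-01 -6.000e-03  1.000e-03  1.000e-03 -6.000e-03] t 1.6167 pos [0.3181 0.4653 0.2389] j [-1.03  0.6  -0.04  1.76  0.03  0.78 -0.51] f [-1.3  1.  -0.8] open 0.0881
```

```bash
for i in 1 2 3; do python3 -m jog '[[[-0.33,-0.08,0,0,0,0],[-0.66,-0.16,0,0,0,0],[-1,-0.25,0,0,0,0]]]' >/dev/null; done
for i in 1 2 3; do python3 -m jog '[[[-0.33,-0.18,0,0,0,0],[-0.66,-0.36,0,0,0,0],[-0.95,-0.54,0,0,0,0]]]' >/dev/null; done; python3 d.py 0.436 -0.252 0.14 0.585
```

```text
[ 0.166 -0.175  0.824  0.001  0.    -0.001] t 3.1167 pos [ 0.4644 -0.2571  0.239 ] j [ 0.51  0.56 -0.14  1.85  0.11  0.73  0.89] f [ 0.9 -0.  -0.5] open 0.0881
```

```bash
python3 -m jog '[[[0.166,-0.175,0,0,0,0],[0.166,-0.175,0.3,0,0,0],[0.166,-0.175,0.6,0,0,0],[0.166,-0.175,0.82,0,0,0],[0.166,-0.175,0.82,0,0,0]]]' >/dev/null; python3 d.py 0.436 -0.252 0.050 0.585
python3 - <<'E'
from h import *
im=np.hstack([cv2.resize(camera("side")[200:400,330:530],(400,400)),cv2.resize(camera("top")[180:380,340:540],(400,400))]);cv2.imwrite("pics/near.png",im)
E
```

```text
[-0.042  0.008  0.72  -0.003 -0.005 -0.001] t 3.5333 pos [ 0.4331 -0.2486  0.1365] j [ 0.49  0.7  -0.1   2.03  0.16  0.43  0.85] f [-0.3 -0.9  0.5] open 0.0879
```

View pics/near.png

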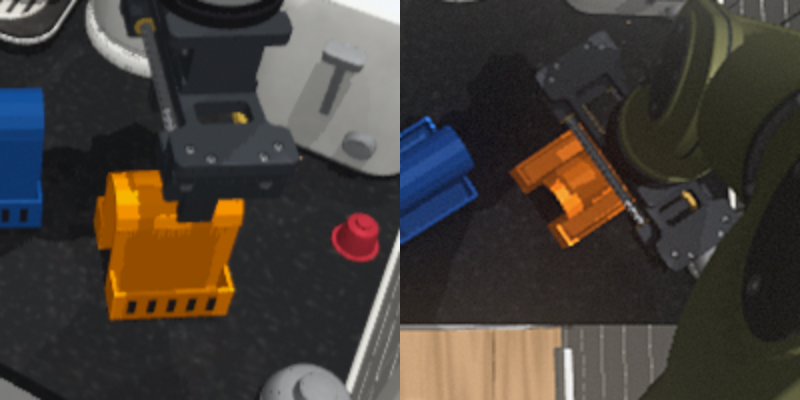

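The gripper straddles the orange caddy, with its finger line across the arch near (205,200) in the left half of the picture. It is clear of the blue caddy and the kettle, so I'll descend.

```bash
python3 -m jog '[[[-0.04,0.01,0.2,0,-0.005,0],[-0.04,0.01,0.4,0,-0.005,0],[-0.04,0.01,0.6,0,-0.005,0],[-0.04,0.01,0.72,0,-0.005,0],[-0.04,0.01,0.72,0,-0.005,0]]]' >/dev/null; python3 d.py 0.436 -0.252 0.050 0.585
```

```text
[ 0.025 -0.021  0.029 -0.     0.005 -0.   ] t 4.05 pos [ 0.4398 -0.2531  0.0535] j [ 0.46  0.86 -0.05  2.06  0.19  0.23  0.83] f [-0.4  0.6 -0. ] open 0.0884
```

```bash
python3 -m jog '[[[0.025,-0.02,0.02,0,0.003,0],[0.025,-0.02,0.02,0,0.003,0],[0.025,-0.02,0.02,0,0.003,0]]]'>/dev/null; for i in 1 2 3; do python3 -m jog '[[[0,0,0,0,0,0],[0,0,0,0,0,0],[0,0,0,0,0,0],[0,0,0,0,0,0],[0,0,0,0,0,0]]]' 1 |tail -3; done;  python3 d.py 0.436 -0.252 0.13 0.585
```

```text
ft_force: [-0.2, -0.0, 0.4]
opening: 0.057
grasp_force: 0.0
ft_force: [-0.3, -0.3, 0.4]
opening: 0.0458
grasp_force: 30.0
ft_force: [0.2, 0.2, 0.2]
opening: 0.0459
grasp_force: 30.0
[-0.003  0.002 -0.655  0.     0.002 -0.001] t 5.55 pos [ 0.4358 -0.252   0.0515] j [ 0.46  0.86 -0.05  2.07  0.19  0.22  0.83] f [0.2 0.2 0.2] open 0.0459
```

```bash
for i in 1 2; do python3 -m jog '[[[0,0,-0.2,0,0,0],[0,0,-0.4,0,0,0],[0,0,-0.6,0,0,0],[0,0,-0.8,0,0,0],[0,0,-0.9,0,0,0]]]' |tail -3; done;  python3 d.py 0.4306 0.2055 0.26 0.142
python3 - <<'E'
from h import *
im=np.hstack([cv2.resize(camera("side")[150:400,330:580],(400,400)),cv2.resize(camera("top")[150:400,300:550],(400,400))]);cv2.imwrite("pics/lift.png",im)
E
```

```text
ft_force: [1.3, 0.4, -2.3]
opening: 0.046
grasp_force: 30.0
ft_force: [0.1, -0.4, -1.0]
opening: 0.0459
grasp_force: 30.0
[3.205e+00 2.065e+00 6.700e-02 2.000e-03 3.000e-03 2.810e-01] t 6.3833 pos [ 0.4356 -0.2519  0.2699] j [ 0.53  0.49 -0.16  1.89  0.11  0.77  0.9 ] f [ 0.1 -0.4 -1. ] open 0.0459
```

View pics/lift.png

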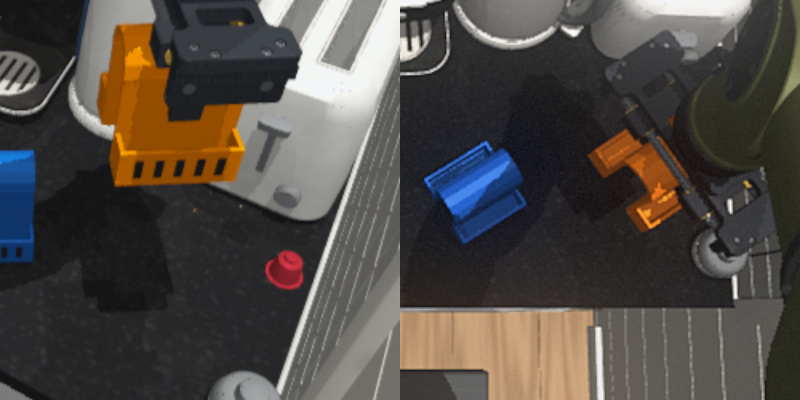

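The caddy is held upright and clear of the blue one, which hasn't moved (475,190 in the right half). Next I'll carry it over.

```bash
python3 -m jog '[[[0.15,0.1,0,0,0,0.06],[0.35,0.22,0,0,0,0.12],[0.55,0.35,0,0,0,0.18],[0.75,0.48,0,0,0,0.24],[0.95,0.6,0,0,0,0.281]]]' |tail -3; python3 d.py 0.4306 0.2055 0.26 0.142
```

```text
ft_force: [0.1, 0.3, -1.9]
opening: 0.046
grasp_force: 30.0
[ 2.649e+00  3.600e-01  4.200e-02 -1.000e-03  1.000e-03 -3.000e-03] t 6.9 pos [ 0.4314 -0.1153  0.2658] j [ 0.17  0.42 -0.02  2.05  0.02  0.67  0.28] f [ 0.1  0.3 -1.9] open 0.046
```

```bash
for i in 1 2 3; do python3 -m jog '[[[0.2,0.02,0,0,0,0],[0.4,0.05,0,0,0,0],[0.6,0.08,0,0,0,0],[0.78,0.1,0,0,0,0],[0.88,0.12,0,0,0,0]]]' |tail -3; done; python3 -m jog '[[[0,0,0,0,0,0],[0,0,0,0,0,0],[0,0,0,0,0,0],[0,0,0,0,0,0]]]' >/dev/null; python3 d.py 0.4306 0.2055 0.26 0.142
```

```text
ft_force: [-0.6, 0.5, -0.6]
opening: 0.0459
grasp_force: 30.0
ft_force: [-0.6, 0.6, -0.6]
opening: 0.0457
grasp_force: 30.0
ft_force: [-0.6, -0.2, -0.7]
opening: 0.0456
grasp_force: 30.0
[ 0.037  0.007  0.051  0.     0.003 -0.001] t 8.4833 pos [0.4303 0.2011 0.2661] j [-0.53  0.45 -0.01  1.97  0.01  0.71 -0.41] f [ 0.7  0.6 -0.8] open 0.0459
```

```bash
python3 -m jog '[[[0.03,0.007,0.15,0,0.002,0],[0.03,0.007,0.3,0,0.002,0],[0.03,0.007,0.45,0,0.002,0],[0.03,0.007,0.55,0,0.002,0],[0.03,0.007,0.6,0,0.002,0]]]' |tail -3; python3 d.py 0.4306 0.2055 0.1165 0.142
python3 - <<'E'
from h import *
im=np.hstack([cv2.resize(camera("side")[60:310,90:340],(400,400)),cv2.resize(camera("top")[130:380,90:340],(400,400))]);cv2.imwrite("pics/over.png",im)
E
```

```text
ft_force: [-0.1, 0.3, -1.7]
opening: 0.0456
grasp_force: 30.0
[ 0.006  0.005  0.637 -0.001  0.001 -0.001] t 8.9 pos [0.4302 0.2048 0.193 ] j [-0.53  0.57 -0.01  2.06  0.02  0.51 -0.42] f [-0.1  0.3 -1.7] open 0.0456
```

View pics/over.png

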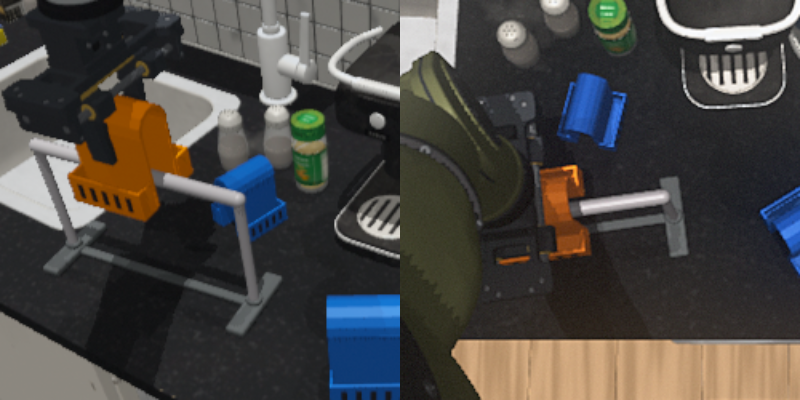

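The caddy is astride the bar. In the left half the bar enters the open end near (160,178), and the caddy is between the posts. I'll lower it fully, creeping at the end.

```bash
python3 -m jog '[[[0,0.003,0.15,0,0,0],[0,0.003,0.3,0,0,0],[0,0.003,0.43,0,0,0],[0,0.003,0.53,0,0,0],[0,0.003,0.58,0,0,0]]]' |tail -3; python3 -m jog '[[[0,0,0,0,0,0],[0,0,0,0,0,0],[0,0,0.01,0,0,0],[0,0,0.02,0,0,0],[0,0,0.02,0,0,0]]]' |tail -3; python3 d.py 0.4306 0.2055 0.1165 0.142
```

```text
ft_force: [-0.5, 0.6, -2.2]
opening: 0.0459
grasp_force: 30.0
ft_force: [-0.6, 0.3, -0.9]
opening: 0.0459
grasp_force: 30.0
[-0.01  -0.009  0.052  0.001 -0.     0.   ] t 9.8333 pos [0.4315 0.2068 0.1227] j [-0.54  0.71 -0.01  2.11  0.02  0.32 -0.43] f [-0.6  0.3 -0.9] open 0.0459
```

```bash
python3 -m jog '[[[0,0,0.015,0,0,0],[0,0,0.03,0,0,0],[0,0,0.04,0,0,0],[0,0,0.04,0,0,0],[0,0,0.04,0,0,0]]]' |grep force; python3 -m jog '[[[0,0,0.005,0,0,0],[0,0,0.01,0,0,0],[0,0,0.01,0,0,0]]]' |grep force; python3 d.py 0.4306 0.2055 0.1165 0.142
```

```text
ft_force: [0.5, -1.5, -0.5]
grasp_force: 30.0
ft_force: [-0.3, -0.4, 1.6]
grasp_force: 30.0
[-0.008 -0.007 -0.001  0.001 -0.     0.   ] t 10.5 pos [0.4313 0.2066 0.1164] j [-0.54  0.72 -0.01  2.11  0.02  0.31 -0.43] f [-0.3 -0.4  1.6] open 0.0458
```

Contact: the z force rose to +1.6 N at the expected height. Now I'll release.

```bash
for i in 1 2 3; do python3 -m jog '[[[0,0,0,0,0,0],[0,0,0,0,0,0],[0,0,0,0,0,0],[0,0,0,0,0,0],[0,0,0,0,0,0]]]' -1 |grep -E 'force|open'; done
python3 - <<'E'
from h import *
im=np.hstack([cv2.resize(camera("side")[60:310,90:340],(400,400)),cv2.resize(camera("top")[130:380,90:340],(400,400))]);cv2.imwrite("pics/rel.png",im)
E
```

```text
ft_force: [-0.6, 0.3, 0.6]
opening: 0.0768
grasp_force: 0.0
ft_force: [-0.2, -1.2, -0.0]
opening: 0.088
grasp_force: 0.0
ft_force: [0.3, 0.7, 0.8]
opening: 0.088
grasp_force: 0.0
```

View pics/rel.png

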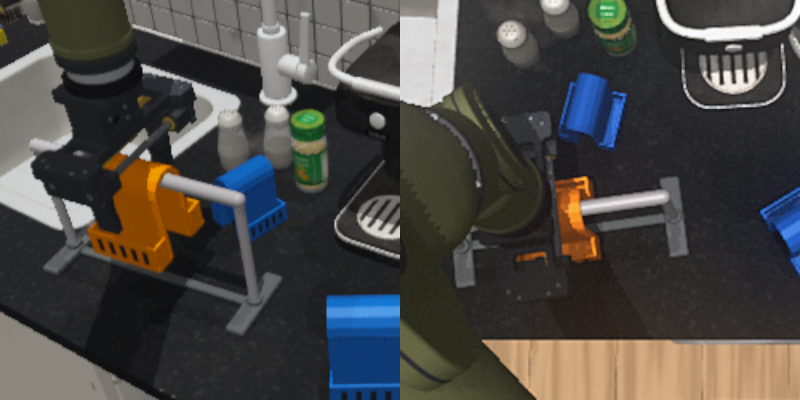

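The caddy hangs from the bar at about (150,215) in the left half, with the fingers open. I'll raise straight up and check.

```bash
python3 -m jog '[[[0,0,-0.1,0,0,0],[0,0,-0.25,0,0,0],[0,0,-0.4,0,0,0],[0,0,-0.6,0,0,0],[0,0,-0.8,0,0,0]]]' |grep force; python3 -m jog '[[[0,0,-0.25,0,0,0],[0,0,-0.5,0,0,0],[0,0,-0.7,0,0,0],[0,0,-0.7,0,0,0],[0,0,-0.7,0,0,0]]]' |grep force
for i in 1 2 3 4; do python3 -m jog '[[[0,0,0,0,0,0],[0,0,0,0,0,0],[0,0,0,0,0,0],[0,0,0,0,0,0],[0,0,0,0,0,0]]]' | grep time; done
python3 - <<'E'
from h import *
im=[]
def C(c):
    h=cv2.cvtColor(camera(c),cv2.COLOR_BGR2HSV);m=cv2.inRange(h,(5,120,40),(25,255,255))[150:310,90:340];q=np.argwhere(m);return np.round(q.mean(0),2),len(q)
print([C("side") for _ in range(6)])
im=np.hstack([cv2.resize(camera("side")[60:310,90:340],(400,400)),cv2.resize(camera("top")[130:380,140:390],(400,400))]);cv2.imwrite("pics/end.png",im)
E
```

```text
ft_force: [-0.6, 0.0, 0.6]
grasp_force: 0.0
ft_force: [0.0, 0.3, 0.1]
grasp_force: 0.0
time_s: 13.1
time_s: 13.52
time_s: 13.93
time_s: 14.35
[(array([40.87, 86.52]), 3759), (array([40.88, 86.51]), 3759), (array([40.86, 86.49]), 3755), (array([40.89, 86.49]), 3757), (array([40.88, 86.49]), 3754), (array([40.87, 86.52]), 3757)]
```

View pics/end.png

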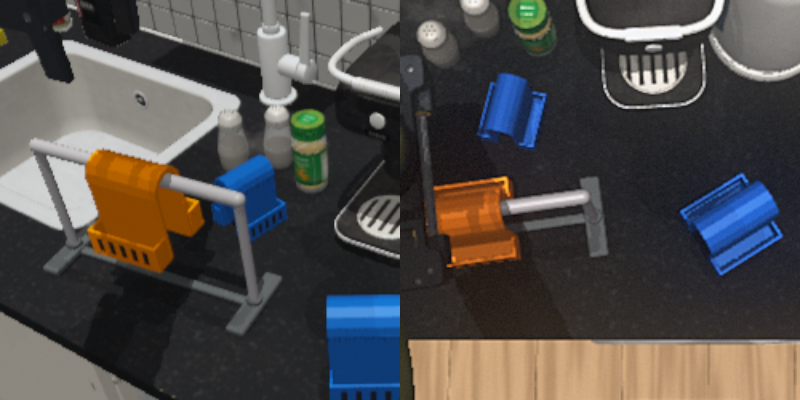

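The caddy hangs still astride the bar at (130,205) in the left half, between the posts. The gripper is well clear, and the blue caddy at (730,222) is untouched.

```bash
python3 -c "from plant import job;print(job.close_job())"
```

```text
the job is handed in; nothing more can be done
None
```

The orange caddy hangs still astride the bar between the two posts, released with the gripper clear; the blue caddy was not touched, and the job was handed in at about 15 s.

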